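# Open an air filter whose cap thread may be either hand

### The arm

A 6-joint arm with a two-finger parallel gripper is mounted at the origin on the work surface. World frame = base frame: x ahead of the robot, y to its left, z up, the work surface at z = 0. Lengths are in m, angles in rad, forces in N, time in s.
With the tool pointing down it reaches from about 0.35 to 0.775 m from the base axis. Payload 7.3 kg.
Tool frame: the origin (TCP) lies midway between the tips of the shut fingers; the grasp point (between the pads) lies grasp_offset behind it (grasp_offset is the distance from the TCP to the grasp point, in m); z points along the fingers, y is the line along which they close (so a half turn about z gives the same grasp; the last joint's range is limited). The gripper opens to 92 mm and grips with 3 to 60 N. Pads are 19 mm wide; open, the fingers measure 130 mm over their backs; the gripper's body (75 mm by 190 mm) begins 47 mm behind the grasp point.
Start: joints at [1.073, 0.342, 1.524, -0, 1.275, -0.146], TCP at [0.181, 0.493, 0.227] pointing down, gripper open.
Joint ranges: [-2.53, 2.53], [-0.77, 2.02], [0.04, 2.7], [-1, 4.14], [0.28, 2.66], [-3.11, 3.11]. Speed limits (rad/s): [2.57, 2.57, 3.14, 3.14, 3.14, 3.14].

### API

Orientations are given as [roll, pitch, yaw] about the fixed x, y, z axes, in that order (R = Rz(yaw) Ry(pitch) Rx(roll)).
In Python, from cell import * gives the robot as it stands.
- The arm moves only by the tool step_arm, never from a script. Its argument "plan" is a list of rows, each a list of 5 numbers: the closure, from -1 (fully open) to 1 (shut), then the shift along the tool's x, y, z in m, then the turn about the tool's z in rad. In form: [[hand, x, y, z, twist], ...]. A call has 1 to 20 rows; each row is the pose to reach, as a shift and turn from the pose commanded when the call began, along the tool's axes at that moment; what a row does not reach only later rows make up. A row lasts 1/8 s, in which the tool goes at most 62.5 mm and 10.7 degrees, less where a joint would pass 70% of its speed; a pose out of reach is approached as far as the arm can. A call with a gripper value outside its range is refused whole. The fingers move at their own pace and stop on an object; "grip_force" is the grip in N (left out, the last holds). Time passes only in rows, so rows that repeat a pose let the fingers close. It gives the time, the measured TCP pose, the force, the opening and the grip force at its end, in the units of the state.
- observe(): the state, without advancing time (a new reading comes with each control period).
- read_camera(name): name is "scene" or "top" or "wrist"; returns a dict with "img" (400x640x3 uint8, red, green, blue), "range_z" (400x640 float32, m along the optical axis (not along the pixel's ray), 0 where there is no reading), "fx", "fy", "cx", "cy" (pixels), "R" (3x3) and "t" (3): a world point X has camera coordinates R X + t; the wrist camera has in their place "T_tool_cam" (4x4, takes a point from camera to tool coordinates, whose origin is the TCP and whose axes are the flange's). Camera axes: x right, y down, z forward; pixel columns grow to the right and rows downward; lengths in m; the calibration is good to about 2 mm. The wrist camera is an equidistant fisheye: a pixel r from the principal point sees the ray r / f radians off the axis. A picture is of the moment at which its call begins: read the wrist's pose just before it.
- hand_in(): hands the job in; it is judged then, once.
The state is a dict: "time": time; "qpos": joint angles; "qvel": joint speeds; "joint_efforts": joint torques, N m; "tool_pos": TCP position; "tool_rot": TCP orientation; "contact_force": force on the tool from outside, world axes, zero at the start; "torque": the same for the moment, N m; "opening": finger opening in m; "grip_force": force on a finger pad.
Only numpy, scipy, OpenCV 4.12 (cv2) and the standard library are available. Lean on these libraries where they do the work, as an engineer would, in place of code of your own. Each camera call takes 0.05 s, during which the arm holds its last target. There are 200 camera calls.

### The job

Lift the loose dust hood off the air filter canister, stand it upright on the round cork mat and let go of it. Then unscrew the canister's cap: nothing shows whether its quick thread is right- or left-handed, so try loosening it one way, then the other, until it turns free. Lift the cap off and finish while still holding it level in the gripper, straight above the canister and about 8 cm above its seat; drop nothing and leave everything else on the table where it is.

Things in the scene. Friction and masses are not known exactly. Their poses are not given: they have to be found in the camera images.
- canister: Fixed aluminium air filter: 100 x 100 mm foot plate 8 mm thick, round body 72 mm across and a square head 84 x 84 mm whose flat top (the shoulder) is 85 mm above the table, two brass-tipped port stubs along its y axis (reaching 62 mm from the axis, centred at a height of 55 mm). Origin at the centre of the underside, z up. Stands left or right of the middle.
- neck (a point): Centre of the canister's shoulder, 85 mm above the table; the cap's underside sits here when screwed on. z up.
- cap: Black ribbed round cap on the canister's neck, under the hood: 60 mm across, 36 mm tall, about 0.12 kg, origin at the centre of its underside, z up. Straight sides, gripped at any yaw by the upper 25 mm (the canister's shoulder lies close below). At the start its x axis is within 0.1 rad of the canister's x axis.
- cap_top (a point): Centre of the cap's top face. The cap's thread hand is unmarked and drawn anew each time. Turned the wrong way it meets a hard stop within 0.3 rad; the right way it turns easily without rising, and is free to lift once turned between 0.9 and 1.9 rad from its starting place; past that its lugs pass under the rim again. Until free it lifts only 1.5 mm. A light grip (30 N) slips at the stop.
- hood: Loose grey plastic dust hood, an upside-down cup over the cap with its rim on the canister's shoulder: 74 mm across, 45 mm high, open below (inside 68 mm across, 41 mm deep); on its top a round grip knob 22 mm across, from 49 to 71 mm above the rim. About 0.12 kg. Origin at the centre of the rim plane (underside), z up.
- mat: Fixed round cork mat, 150 mm across, 3 mm thick, on the other side of the middle from the canister. Origin at the centre of its underside.
- fitting: Bystander, leave it alone: brass push-in fitting standing upright, 22 mm across, 38 mm tall. Origin at its underside or middle.
- wrench: Bystander, leave it alone: steel wrench, 150 mm long, lying along its x. Origin at its underside or middle.
- oiler: Bystander, leave it alone: white oil bottle, 56 mm across, 130 mm tall. Origin at its underside or middle.
- tape: Bystander, leave it alone: clear roll of sealing tape lying flat, 90 mm across, 25 mm high. Origin at its underside or middle.
- gauge: Bystander, leave it alone: round pressure gauge lying on its back, 54 mm across, 25 mm high. Origin at its underside or middle.
- screwdriver: Bystander, leave it alone: screwdriver lying along its x. Origin at its underside or middle.
- bearing: Bystander, leave it alone: steel bearing ring lying flat, 44 mm across, 12 mm high. Origin at its underside or middle.
Not all that is in view belongs to the job. Of the things that look like the hood, the middle-sized one is meant.

How it is judged:
By the outcome, as a careful person would: the job done as asked, in the order asked, and still so for the second after the job is handed in, while the arm keeps its last pose, push and grip.
It also fails if it takes over 67 s, if anything falls off the work surface, if the arm or the gripper's body presses on something with over 40 N, if the wrist force passes 120 N, or if a joint passes its speed limit or range.

## Working session

There is one attempt and no reset: what is moved stays moved. The work goes in short steps, Python scripts to look and compute and a tool call to move; the robot and the scene stay as the last step left them, time stands still between calls to the robot, and variables do not carry over. Pictures are saved under pics/ and viewed, at most 10 in all, crops included, and the job is handed in when it is done.

Besides the shell and the picture viewer there is one more tool, called after "Emit:" as name(argument=value, ...) on one line, values as JSON. step_arm: Moves the arm, as the interface text tells. Its arguments: {"type":"object","properties":{"plan":{"type":"array","items":{"type":"array","items":{"type":"number"}}},"grip_force":{"type":"number"}},"required":["plan"]}

```bash
mkdir -p pics; ls; python3 - <<'E'
from cell import *
import cv2, numpy as np
s=observe(); print({k:np.round(v,3).tolist() for k,v in s.items()})
for n in ("scene","top"):
    c=read_camera(n); cv2.imwrite(f"pics/{n}0.png",c["img"][:,:,::-1]); np.savez(f"{n}0.npz",**c)
    print(n,c["fx"],c["fy"],c["cx"],c["cy"],np.round(c["R"],3).tolist(),np.round(c["t"],3).tolist())
E
```

```text
pics
{'time': 0.0, 'qpos': [1.073, 0.343, 1.525, -0.0, 1.275, -0.146], 'qvel': [-0.0, 0.001, 0.001, -0.001, -0.001, -0.001], 'joint_efforts': [0.0, -43.125, -24.422, 0.072, 0.056, -0.0], 'tool_pos': [0.181, 0.492, 0.226], 'tool_rot': [-3.14, -0.0, 2.79], 'contact_force': [-0.769, -0.803, 0.741], 'torque': [-0.026, -0.0, 0.021], 'grip_force': 0.0, 'opening': 0.092}
scene 458.1534433361238 458.1534433361238 315.2893152612701 195.27751356067057 [[0.188, 0.982, -0.013], [0.768, -0.155, -0.621], [-0.612, 0.107, -0.784]] [-0.134, -0.389, 1.624]
top 497.154887208111 497.154887208111 314.5265290917601 200.41922771057477 [[-0.013, -1.0, 0.01], [-0.99, 0.011, -0.143], [0.143, -0.012, -0.99]] [0.002, 0.555, 1.413]
```

View pics/scene0.png

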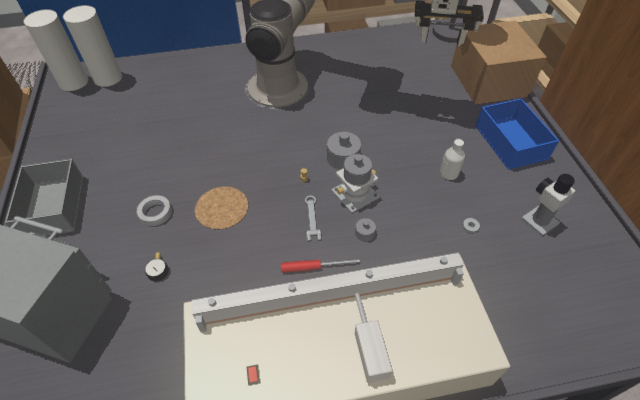

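View pics/top0.png

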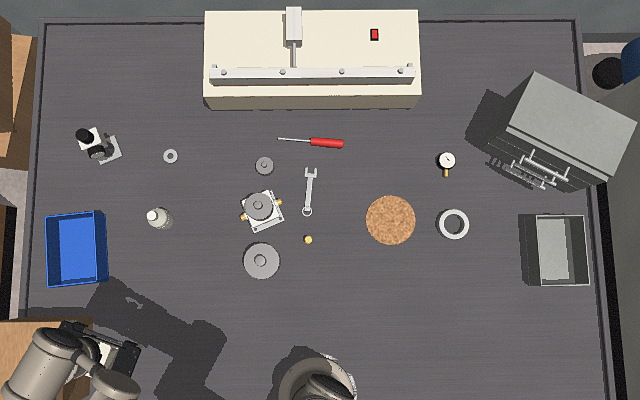

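The hood candidates in the top view are a large one at (261,260), the middle one on the canister at (260,206) and a small one at (264,165). The one on the canister fits, being middle-sized and sitting on the canister. The fitting is at (308,240), the wrench at (309,190), the oiler at (158,217) and the mat at (390,220). Next I'll measure and make the confirming crop.

```bash
cat > h.py <<'E'
import numpy as np, cv2
def cloud(c):
    v,u=np.mgrid[:400,:640]; z=c["range_z"]
    P=np.stack([(u-c["cx"])/c["fx"]*z,(v-c["cy"])/c["fy"]*z,z],-1)
    return (P-c["t"])@c["R"]
def ray_plane(c,u,v,h):
    d=np.array([(u-c["cx"])/c["fx"],(v-c["cy"])/c["fy"],1])@c["R"]; C=-c["t"]@c["R"]
    return C+d*(h-C[2])/d[2]
E
python3 - <<'E'
from h import *
T=dict(np.load("top0.npz")); S=dict(np.load("scene0.npz"))
a=cv2.resize(T["img"][130:290,210:340],None,fx=4,fy=4,interpolation=cv2.INTER_CUBIC)
cv2.imwrite("pics/crop0.png",a[:600,:,::-1])
for n,c in (("top",T),("scene",S)):
    P=cloud(c); ok=c["range_z"]>0
    # things over table near canister
    t=ray_plane(T,260,206,.13); near=ok&(np.hypot(P[...,0]-t[0],P[...,1]-t[1])<.075)
    for lo,hi in((.148,.17),(.12,.14),(.08,.09)):
        m=near&(P[...,2]>lo)&(P[...,2]<hi); q=P[m]
        if len(q)>5:
            (x,y),r=cv2.minEnclosingCircle(q[:,:2].astype(np.float32)); vv,uu=np.nonzero(m)
            print(n,lo,len(q),"mean",q.mean(0).round(4),"med z",np.median(q[:,2]).round(4),"circ",round(x,4),round(y,4),round(r,4),"px",uu.mean(),vv.mean())
    # mat
    hsv=cv2.cvtColor(c["img"],cv2.COLOR_RGB2HSV); m=cv2.inRange(hsv,(5,60,80),(22,255,255))
    k,l,st,ce=cv2.connectedComponentsWithStats(m)
    for i in range(1,k):
        if 1200<st[i,4]<3000: print(n,"mat",st[i],ce[i],ray_plane(c,*ce[i],.003), np.median(P[(l==i)&ok][:,2]))
    # other objects
    if n=="top":
        for nm,u,v,h in(("big",261,260,.08),("small",264,165,.04),("fit",308,240,.038),("oil",155,214,.13),("wr1",309,170,.005),("wr2",307,212,.005),("tape",453,224,.02)):print(nm,ray_plane(c,u,v,h).round(3),P[v,u].round(3))
E
```

```text
top 0.148 52 mean [0.5289 0.1495 0.1555] med z 0.155 circ 0.5292 0.1497 0.0111 px 257.5 204.5
top 0.12 526 mean [0.5281 0.1493 0.1299] med z 0.1299 circ 0.5293 0.1498 0.0374 px 258.5437262357414 206.074144486692
top 0.08 250 mean [0.5193 0.1447 0.0849] med z 0.0848 circ 0.5278 0.1513 0.0568 px 261.768 211.268
top mat [ 365  195   51   50 1968] [390.16107724 219.7296748 ] [ 0.49940149 -0.23054129  0.003     ] 0.0029597405052427025
top mat [   0  321   62   79 1678] [ 16.37663886 344.41060787] [0.15401089 0.85277625 0.003     ] 0.15943213043008278
big [0.383 0.147 0.08 ] [0.382 0.145 0.098]
small [0.662 0.143 0.04 ] [0.66  0.142 0.049]
fit [0.44  0.015 0.038] [0.439 0.015 0.044]
oil [0.51  0.431 0.13 ] [0.51 0.43 0.13]
wr1 [0.653 0.01  0.005] [0.654 0.01  0.002]
wr2 [0.525 0.017 0.005] [ 0.526  0.018 -0.001]
tape [ 0.483 -0.413  0.02 ] [ 0.484 -0.418  0.002]
scene 0.148 44 mean [0.5333 0.1504 0.1527] med z 0.1526 circ 0.5316 0.15 0.0122 px 358.29545454545456 157.8409090909091
scene 0.12 434 mean [0.5383 0.1489 0.1272] med z 0.1272 circ 0.5327 0.1513 0.0382 px 357.62442396313367 165.93778801843317
scene 0.08 221 mean [0.5522 0.1448 0.0833] med z 0.0828 circ 0.5328 0.1495 0.0563 px 356.46153846153845 180.85972850678732
scene mat [ 299    0  117   32 2259] [352.5143869   12.20451527] [-0.41003604  0.37298164  0.003     ] -0.21218225886288758
scene mat [ 195  186   53   43 1784] [221.06446188 207.44730942] [ 0.50700844 -0.2300579   0.003     ] 0.00041436546128169
```

View pics/crop0.png

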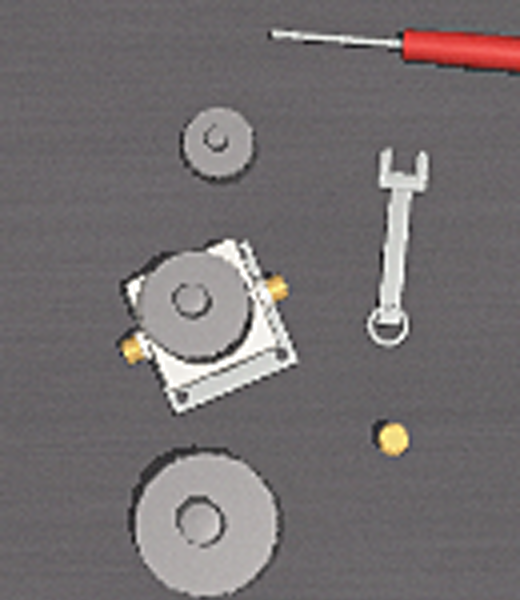

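Only the hood at crop (193,300) sits on the white canister. It is smaller than the one at (200,522) and larger than the one at (218,138), so it is the middle-sized one and the right target. Both views put the knob at about (0.530, 0.150) with its top at z≈0.155 (the text gives 0.156), and the mat at (0.502, -0.230).

```bash
cat >> h.py <<'E'
from scipy.spatial.transform import Rotation as Ro
def delta(s,w):
    return (Ro.from_euler("xyz",s["tool_rot"]).inv().apply(np.array(w)-s["tool_pos"])).round(4)
E
python3 - <<'E'
from cell import *
from h import *
print(grasp_offset); print(delta(observe(),[.530,.150,.22]))
E
```

```text
0.0188
[-0.4459 -0.2012  0.0063]
```

Emit:
step_arm(plan=[[-1,-0.055,-0.025,0,0],[-1,-0.11,-0.05,0,0],[-1,-0.165,-0.075,0,0],[-1,-0.22,-0.1,0,0],[-1,-0.275,-0.125,0,0],[-1,-0.33,-0.15,0,0],[-1,-0.385,-0.175,0,0],[-1,-0.43,-0.194,0,0],[-1,-0.446,-0.201,0,0],[-1,-0.446,-0.201,0,0],[-1,-0.446,-0.201,0,0]], grip_force=30)

```text
time: 1.48
tool_pos: [0.5292, 0.1517, 0.2266]
tool_rot: [3.142, -0.001, 2.791]
contact_force: [-0.1, 0.4, -0.4]
opening: 0.0917
grip_force: 0.0
```

```bash
cat >> h.py <<'E'
def wrist_px(c,s,X):
    """project world points in the fisheye wrist image"""
    R=Ro.from_euler("xyz",s["tool_rot"]); q=R.inv().apply(np.atleast_2d(X)-s["tool_pos"]); T=c["T_tool_cam"]
    p=(q-T[:3,3])@T[:3,:3]; th=np.arctan2(np.hypot(p[:,0],p[:,1]),p[:,2]); a=np.arctan2(p[:,1],p[:,0])
    return np.c_[c["cx"]+c["fx"]*th*np.cos(a),c["cy"]+c["fy"]*th*np.sin(a)]
def wrist_ray(c,s,u,v,h):
    """world point at height h seen at wrist pixel"""
    x,y=(u-c["cx"])/c["fx"],(v-c["cy"])/c["fy"]; th=np.hypot(x,y); k=np.sin(th)/max(th,1e-9)
    R=Ro.from_euler("xyz",s["tool_rot"]); T=c["T_tool_cam"]
    d=R.apply(T[:3,:3]@[x*k,y*k,np.cos(th)]); C=R.apply(T[:3,3])+s["tool_pos"]
    return C+d*(h-C[2])/d[2]
E
python3 - <<'E'
from cell import *
from h import *
s=observe(); c=read_camera("wrist"); print(s["tool_pos"],s["tool_rot"],s["qpos"],s["contact_force"])
print(c["T_tool_cam"].round(3).tolist(),c["fx"])
print(wrist_px(c,s,[[.53,.15,.156],[.53,.15,.13]]))
cv2.imwrite("pics/w1.png",c["img"][:,:,::-1]); np.savez("w1.npz",**c)
E
```

```text
[0.52921782 0.15165411 0.22663303] [ 3.14150072e+00 -9.91109652e-04  2.79102908e+00] [ 1.39536720e-01  3.89385072e-01  1.45261895e+00  5.68286982e-04
  1.30041984e+00 -1.08084800e+00] [-0.14475387  0.41448836 -0.3544643 ]
[[0.0, -0.954, -0.3, 0.081], [1.0, -0.0, 0.0, -0.001], [-0.0, -0.3, 0.954, -0.159], [0.0, 0.0, 0.0, 1.0]] 309.70691628693146
[[310.30327343 209.4874676 ]
 [310.36021905 199.44870468]]
```

View pics/w1.png

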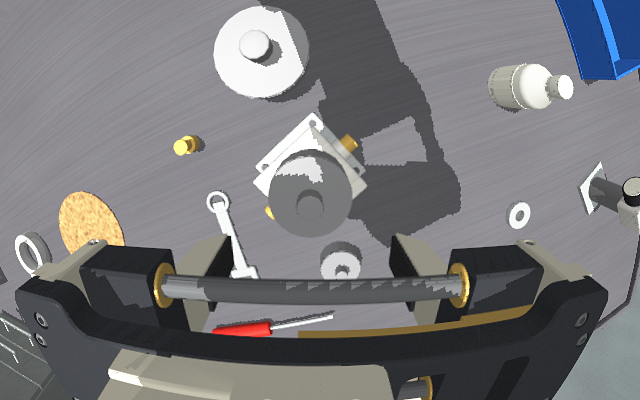

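The wrist view shows the knob top at about (310,205), against a prediction of (310,209), so the estimate holds to about 2 mm. I'll descend and grip.

Emit:
step_arm(plan=[[-1,-0.001,-0.001,0.04,0],[-1,-0.001,-0.001,0.07,0],[-1,-0.001,-0.001,0.085,0],[-1,-0.001,-0.001,0.092,0],[-1,-0.001,-0.001,0.092,0],[-0.3,-0.001,-0.001,0.092,0],[0.3,-0.001,-0.001,0.092,0],[1,-0.001,-0.001,0.092,0],[1,-0.001,-0.001,0.092,0],[1,-0.001,-0.001,0.092,0],[1,-0.001,-0.001,0.092,0],[1,-0.001,-0.001,0.092,0]], grip_force=30)

```text
time: 3.02
tool_pos: [0.5309, 0.1492, 0.1347]
tool_rot: [3.142, -0.0, 2.79]
contact_force: [-0.2, -0.5, 0.6]
opening: 0.0264
grip_force: 0.0
```

Emit:
step_arm(plan=[[1,0,0,0,0],[1,0,0,0,0],[1,0,0,0,0],[1,0,0,-0.01,0],[1,0,0,-0.03,0],[1,0,0,-0.06,0],[1,0,0,-0.08,0],[1,0,0,-0.08,0]])

```text
time: 4.03
tool_pos: [0.5318, 0.1493, 0.2166]
tool_rot: [3.14, 0.003, 2.79]
contact_force: [-0.1, -0.6, -1.3]
opening: 0.0211
grip_force: 30.0
```

```bash
python3 - <<'E'
from cell import *
from h import *
s=observe(); print(s["tool_pos"],s["opening"],s["grip_force"],delta(s,[.502,-.230,s["tool_pos"][2]]))
c=read_camera("scene"); cv2.imwrite("pics/s2.png",cv2.resize(c["img"][60:260,200:500],None,fx=2,fy=2)[:,:,::-1])
E
```

```text
[0.53175975 0.1493107  0.21664753] 0.02110501259805622 29.99604105949402 [-1.028e-01 -3.663e-01 -3.000e-04]
```

View pics/s2.png

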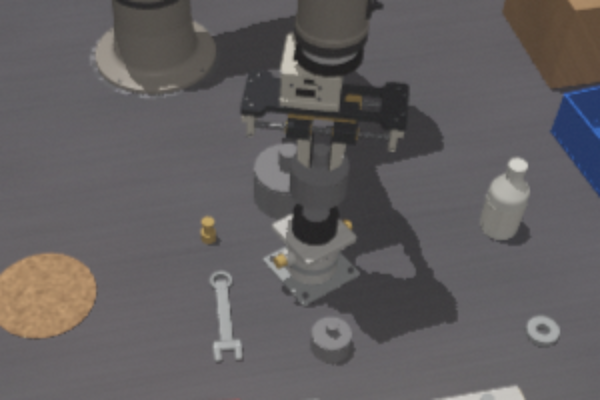

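The hood hangs in the gripper at (320,185) and the black cap is exposed at (315,220). Next I'll carry the hood to the mat.

Emit:
step_arm(plan=[[1,-0.008,-0.03,0,0],[1,-0.022,-0.08,0,0],[1,-0.036,-0.13,0,0],[1,-0.05,-0.18,0,0],[1,-0.064,-0.23,0,0],[1,-0.078,-0.28,0,0],[1,-0.09,-0.32,0,0],[1,-0.099,-0.352,0,0],[1,-0.102,-0.366,0,0],[1,-0.102,-0.366,0,0],[1,-0.102,-0.366,0,0]])

```text
time: 5.45
tool_pos: [0.5006, -0.2282, 0.2144]
tool_rot: [3.141, -0.001, 2.791]
contact_force: [-0.8, 0.1, -1.5]
opening: 0.0211
grip_force: 30.0
```

```bash
python3 - <<'E'
from cell import *
from h import *
s=observe(); print(s["tool_pos"],s["qpos"].round(2))
c=read_camera("wrist"); 
print(wrist_px(c,s,[.502,-.23,.003]))
m=cv2.inRange(cv2.cvtColor(c["img"],cv2.COLOR_RGB2HSV),(5,60,60),(22,255,255)); k,l,st,ce=cv2.connectedComponentsWithStats(m)
print([(st[i].tolist(),ce[i].round(1).tolist()) for i in range(1,k) if st[i,4]>300])
# visible mat edge -> circle fit
i=1+np.argmax(st[1:,4]); cn=max(cv2.findContours((l==i).astype(np.uint8),0,1)[0],key=len)[:,0]
W=np.array([wrist_ray(c,s,u,v,.003) for u,v in cn]); h=cv2.convexHull(W[:,:2].astype(np.float32))
print("encl",cv2.minEnclosingCircle(h))
cv2.imwrite("pics/w3.png",c["img"][:,:,::-1])
E
```

```text
[ 0.50057762 -0.22821901  0.21444816] [-0.57  0.4   1.47  0.    1.27 -1.79]
[[310.49928762 171.37526737]]
[([467, 59, 28, 18, 419], [480.3, 67.2]), ([249, 108, 121, 93, 5317], [311.2, 149.2]), ([265, 267, 10, 50, 322], [268.8, 291.4]), ([348, 267, 10, 50, 317], [353.5, 291.5]), ([177, 318, 274, 20, 2523], [328.6, 329.8])]
encl ((0.49921056628227234, -0.23080821335315704), 0.07546991854906082)
```

View pics/w3.png

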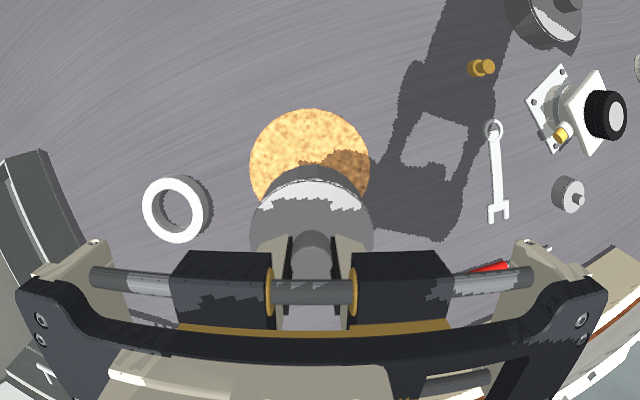

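The hood is centred over the mat, whose circle fits at (0.499, -0.231) with r 0.0755. I'll lower it.

Emit:
step_arm(plan=[[1,0,-0.001,0.04,0],[1,0,-0.002,0.09,0],[1,0,-0.002,0.13,0],[1,0,-0.002,0.15,0],[1,0,-0.002,0.156,0],[1,0,-0.002,0.159,0],[1,0,-0.002,0.161,0],[1,0,-0.002,0.161,0]])

```text
time: 6.5
tool_pos: [0.5002, -0.2315, 0.0544]
tool_rot: [-3.141, 0.001, 2.79]
contact_force: [0.1, 0.6, -0.8]
opening: 0.0212
grip_force: 30.0
```

Emit:
step_arm(plan=[[1,0,0,0.001,0],[1,0,0,0.002,0],[1,0,0,0.002,0],[1,0,0,0.002,0]])

```text
time: 7.0
tool_pos: [0.5002, -0.2314, 0.0525]
tool_rot: [3.142, 0.001, 2.79]
contact_force: [-1.4, 1.9, 5.6]
opening: 0.0216
grip_force: 30.0
```

Emit:
step_arm(plan=[[0.4,0,0,0,0],[0.2,0,0,0,0],[0,0,0,0,0],[-0.3,0,0,0,0],[-0.3,0,0,0,0],[-0.3,0,0,-0.02,0],[-0.3,0,0,-0.06,0],[-1,0,0,-0.11,0],[-1,0,0,-0.16,0],[-1,0,0,-0.16,0],[-1,0,0,-0.16,0]])

```text
time: 8.38
tool_pos: [0.4995, -0.2312, 0.2112]
tool_rot: [3.141, -0.001, 2.79]
contact_force: [0.3, -0.9, -0.4]
opening: 0.091
grip_force: 0.0
```

```bash
python3 - <<'E'
from cell import *
from h import *
s=observe(); print(s["tool_pos"],s["opening"])
for n in ("top","scene"):
    c=read_camera(n); P=cloud(c); ok=c["range_z"]>0
    m=ok&(np.hypot(P[...,0]-.5,P[...,1]+.23)<.06)
    for lo,hi in((.066,.085),(.04,.06)):
        q=P[m&(P[...,2]>lo)&(P[...,2]<hi)]
        if len(q)>5: print(n,"hood",lo,len(q),q.mean(0).round(4),np.median(q[:,2]),cv2.minEnclosingCircle(q[:,:2].astype(np.float32)))
    m=ok&(np.hypot(P[...,0]-.53,P[...,1]-.15)<.045)&(P[...,2]>.1); q=P[m]
    if len(q)>5: t=q[q[:,2]>.115]; print(n,"cap",len(t),t.mean(0).round(4),np.median(t[:,2]),cv2.minEnclosingCircle(t[:,:2].astype(np.float32)))
E
```

```text
[ 0.49948086 -0.23115095  0.21115994] 0.09097558198369946
top hood 0.066 8 [ 0.4943 -0.2373  0.0742] 0.07404917942731154 ((0.49403661489486694, -0.23714810609817505), 0.008255086839199066)
top hood 0.04 147 [ 0.4853 -0.241   0.0478] 0.047282253563239576 ((0.4975438714027405, -0.23041455447673798), 0.037087298929691315)
top cap 367 [0.528 0.15  0.121] 0.12080278175502289 ((0.5283852815628052, 0.15047742426395416), 0.03049793653190136)
scene hood 0.066 49 [ 0.5028 -0.2291  0.0708] 0.07102945267659704 ((0.5022117495536804, -0.2287740856409073), 0.011977752670645714)
scene hood 0.04 416 [ 0.5072 -0.2291  0.0459] 0.04555090855754885 ((0.5019255876541138, -0.2303982973098755), 0.038934361189603806)
scene cap 303 [0.5328 0.1507 0.1187] 0.11868855819419567 ((0.5314714312553406, 0.1521986722946167), 0.03215832635760307)
```

The hood stands upright and centred on the mat (knob top 0.074, top 0.048). The cap is at (0.530, 0.1505) with its top at 0.121. Going back to it.

Emit:
step_arm(plan=[[-1,0.014,0.05,0,0],[-1,0.028,0.1,0,0],[-1,0.042,0.15,0,0],[-1,0.056,0.2,0,0],[-1,0.07,0.25,0,0],[-1,0.084,0.3,0,0],[-1,0.096,0.345,0,0],[-1,0.103,0.369,0,0],[-1,0.103,0.369,0,0],[-1,0.103,0.369,0.03,0],[-1,0.103,0.369,0.05,0],[-1,0.103,0.369,0.05,0],[-1,0.103,0.369,0.05,0]])

```text
time: 10.1
tool_pos: [0.5307, 0.1498, 0.1622]
tool_rot: [3.141, 0.0, 2.789]
contact_force: [-0.5, -0.2, -0.0]
opening: 0.0914
grip_force: 0.0
```

```bash
python3 - <<'E'
from cell import *
from h import *
s=observe(); print(s["tool_pos"],s["qpos"].round(2)); print(delta(s,[.530,.1505,.092]))
c=read_camera("wrist"); g=c["img"].max(2)
a=np.linspace(0,6.28,60); 
for h,col in((.121,(255,0,0)),):
    for p in wrist_px(c,s,np.c_[.53+.03*np.cos(a),.1505+.03*np.sin(a),a*0+h]): cv2.circle(c["img"],tuple(int(v) for v in p.round()),1,col,-1)
cv2.imwrite("pics/w4.png",c["img"][:,:,::-1])
E
```

```text
[0.53069331 0.14982223 0.16219795] [ 0.14  0.45  1.55 -0.    1.15 -1.08]
[0.0009 0.0004 0.0702]
```

View pics/w4.png

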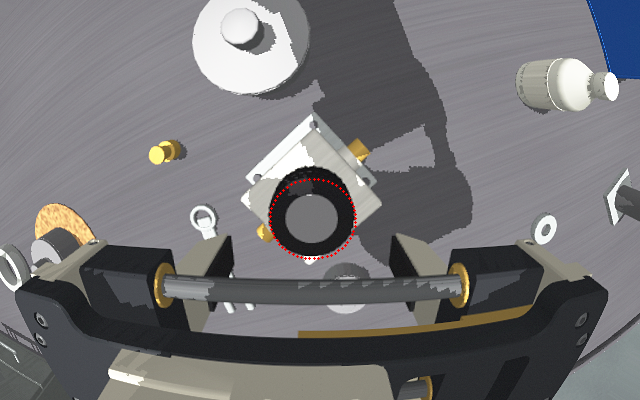

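The projected cap circle matches the image, so I'll descend and grip firmly.

Emit:
step_arm(plan=[[-1,0.001,0,0.035,0],[-1,0.001,0,0.06,0],[-1,0.001,0,0.07,0],[-1,0.001,0,0.07,0],[-0.3,0.001,0,0.07,0],[0.1,0.001,0,0.07,0],[0.6,0.001,0,0.07,0],[1,0.001,0,0.07,0],[1,0.001,0,0.07,0],[1,0.001,0,0.07,0],[1,0.001,0,0.07,0]], grip_force=60)

```text
time: 11.52
tool_pos: [0.5295, 0.1509, 0.0921]
tool_rot: [3.141, 0.0, 2.79]
contact_force: [-1.6, 0.1, 5.7]
opening: 0.0593
grip_force: 60.0
```

Grip is firm. I'll try counter-clockwise first (negative twist), in small steps up to 0.3 rad.

Emit:
step_arm(plan=[[1,0,0,0,-0.04],[1,0,0,0,-0.08],[1,0,0,0,-0.12],[1,0,0,0,-0.16],[1,0,0,0,-0.2],[1,0,0,0,-0.2]])

```text
time: 12.28
tool_pos: [0.5303, 0.1505, 0.0921]
tool_rot: [3.142, 0.002, 2.989]
contact_force: [2.6, -2.3, 4.7]
opening: 0.0594
grip_force: 60.0
```

```bash
python3 -c "
from cell import *
s=observe(); print(s['torque'],s['contact_force'],s['tool_rot'],s['qpos'])"
```

```text
[-0.35168559 -0.3651507  -0.08339122] [ 2.63389059 -2.34216009  4.68522408] [3.14152513e+00 2.12220073e-03 2.98933882e+00] [ 1.37843409e-01  5.29321245e-01  1.63087235e+00 -6.53319554e-04
  9.79346319e-01 -1.28033544e+00]
```

Emit:
step_arm(plan=[[1,0,0,0,-0.04],[1,0,0,0,-0.08],[1,0,0,0,-0.12],[1,0,0,0,-0.16],[1,0,0,0,-0.16]])

```text
time: 12.9
tool_pos: [0.5319, 0.1495, 0.0922]
tool_rot: [-3.14, 0.005, -3.136]
contact_force: [6.8, -5.6, 0.8]
opening: 0.0596
grip_force: 60.0
```

```bash
python3 -c "
from cell import *
s=observe(); print(s['torque'],s['contact_force'],s['tool_rot'],s['qpos'])"
```

```text
[-1.28343447 -1.28432256 -0.86283181] [ 6.77137955 -5.57670603  0.81166604] [-3.14044845  0.0051818  -3.13612414] [ 0.13627371  0.52980671  1.6296326  -0.00218394  0.97716616 -1.43877104]
```

Emit:
step_arm(plan=[[1,0,0,0,-0.03],[1,0,0,0,-0.06],[1,0,0,0,-0.06]])

```text
time: 13.28
tool_pos: [0.5321, 0.1494, 0.0922]
tool_rot: [-3.141, 0.006, -3.079]
contact_force: [7.5, -6.6, 0.8]
opening: 0.0591
grip_force: 60.0
```

```bash
python3 -c "
from cell import *
s=observe(); print(s['torque'],s['contact_force'],s['tool_rot'],s['qpos'])"
```

```text
[-1.49810519 -1.4292668  -1.78512225] [ 7.46530578 -6.57176293  0.80630005] [-3.14066788  0.00551295 -3.07850945] [ 1.35800443e-01  5.29808487e-01  1.62949147e+00 -1.59621895e-03
  9.76862085e-01 -1.49718685e+00]
```

Torque climbs to 1.8 N·m, so counter-clockwise is the hard stop. Turning the other way: back off, then on clockwise to about 1.4 rad past the start.

Emit:
step_arm(plan=[[1,0,0,0,0.1],[1,0,0,0,0.2],[1,0,0,0,0.3],[1,0,0,0,0.4],[1,0,0,0,0.5],[1,0,0,0,0.6],[1,0,0,0,0.7],[1,0,0,0,0.8],[1,0,0,0,0.8]])

```text
time: 14.4
tool_pos: [0.5295, 0.1509, 0.0921]
tool_rot: [3.141, 0.0, 2.408]
contact_force: [-0.3, -1.1, 5.8]
opening: 0.0591
grip_force: 60.0
```

```bash
python3 -c "
from cell import *
s=observe(); print(s['torque'],s['contact_force'],s['tool_rot'],s['qpos'])"
```

```text
[-0.11445292  0.01131642 -0.06525697] [-0.29512714 -1.14310218  5.7537266 ] [3.14101572e+00 2.34176672e-04 2.40770850e+00] [ 1.38365400e-01  5.29009731e-01  1.63146892e+00  2.30747221e-04
  9.80521615e-01 -6.98675218e-01]
```

It turns freely, so I'll continue by 0.95 and then do a small test lift.

Emit:
step_arm(plan=[[1,0,0,0,0.1],[1,0,0,0,0.2],[1,0,0,0,0.3],[1,0,0,0,0.4],[1,0,0,0,0.5],[1,0,0,0,0.6],[1,0,0,0,0.7],[1,0,0,0,0.8],[1,0,0,0,0.9],[1,0,0,0,0.95],[1,0,0,0,0.95],[1,0,0,-0.002,0.95],[1,0,0,-0.004,0.95],[1,0,0,-0.004,0.95]])

```text
time: 16.15
tool_pos: [0.5283, 0.1507, 0.095]
tool_rot: [-3.139, 0.001, 1.46]
contact_force: [-3.6, -3.4, -2.5]
opening: 0.0595
grip_force: 60.0
```

```bash
python3 -c "
from cell import *
s=observe(); print(s['torque'],s['contact_force'],s['tool_rot'],s['qpos'])"
```

```text
[-0.51038834  0.67809488  0.03209868] [-3.59708532 -3.40284672 -2.45639456] [-3.13879866e+00  7.64826920e-04  1.45970291e+00] [ 1.38336222e-01  5.24905423e-01  1.62909184e+00 -6.15259563e-05
  9.90491727e-01  2.49464519e-01]
```

Emit:
step_arm(plan=[[1,0,0,-0.002,0],[1,0,0,-0.004,0],[1,0,0,-0.006,0],[1,0,0,-0.006,0]])

```text
time: 16.65
tool_pos: [0.5286, 0.1505, 0.1015]
tool_rot: [-3.14, 0.001, 1.46]
contact_force: [-4.7, -3.7, -3.3]
opening: 0.0592
grip_force: 60.0
```

It is free. Lifting to 8 cm above the seat.

Emit:
step_arm(plan=[[1,0,0,-0.006,0],[1,0,0,-0.014,0],[1,0,0,-0.024,0],[1,0,0,-0.036,0],[1,0,0,-0.05,0],[1,0,0,-0.064,0],[1,0,0,-0.071,0],[1,0,0,-0.071,0],[1,0,0,-0.071,0],[1,0,0,-0.071,0]])

```text
time: 17.9
tool_pos: [0.5291, 0.1508, 0.1722]
tool_rot: [-3.141, 0.0, 1.46]
contact_force: [-0.6, -0.2, -1.6]
opening: 0.0594
grip_force: 60.0
```

```bash
python3 - <<'E'
from cell import *
from h import *
s=observe(); print(s["tool_pos"],s["tool_rot"],s["opening"],s["contact_force"],delta(s,[.530,.1503,.1722]))
c=read_camera("scene"); P=cloud(c)
m=(np.hypot(P[...,0]-.53,P[...,1]-.15)<.045)&(P[...,2]>.13)&(P[...,2]<.202)&(c["img"].max(2)<60); q=P[m]; print(len(q),q.min(0),q.max(0))
t=np.load("top0.npz"); d=cv2.absdiff(t["img"],read_camera("top")["img"]).max(2)
for n,(u,v) in dict(big=(261,260),small=(264,165),fit=(308,240),oil=(155,214),wr=(309,190),tape=(453,224),ga=(447,160),br=(170,156),sd=(320,142)).items(): print(n,int(np.median(d[v-8:v+9,u-8:u+9])),end=" ")
cv2.imwrite("pics/s5.png",cv2.resize(c["img"][60:260,180:480],None,fx=2,fy=2)[:,:,::-1])
E
```

```text
[0.52908533 0.15080526 0.17217599] [-3.14055463e+00  1.85378155e-04  1.45981500e+00] 0.05935238629526995 [-0.5738202  -0.17714018 -1.57898351] [-0.0004  0.001  -0.    ]
17 [0.48839586 0.12268133 0.16595405] [0.56159628 0.16514714 0.20139973]
big 58 small 37 fit 3 oil 3 wr 3 tape 3 ga 2 br 3 sd 3
```

View pics/s5.png

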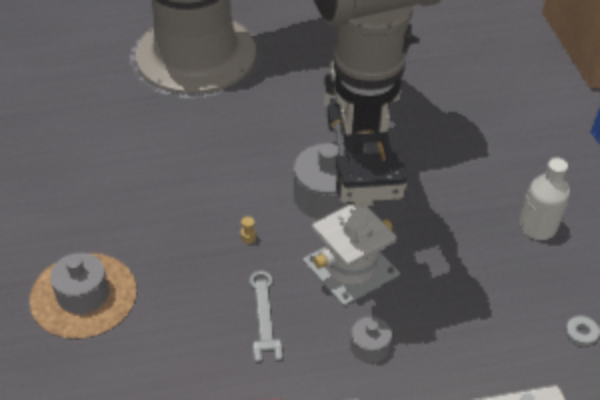

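The picture shows the hood upright on the mat at (80,285) and the bare neck at (362,225). The gripper body hides the cap, but the 59 mm opening, 60 N grip and −1.6 N load show it is held, level and centred. The bystanders are unmoved: the changes at the two spare hoods are only arm and shadow.

```bash
python3 -c "
from cell import *
print(hand_in())"
```

```text
the job is handed in; nothing more can be done
None
```

The job is handed in: the hood stands upright on the cork mat, and the cap, which came free clockwise (left-hand thread), is held level about 8 cm above its seat over the canister; the last picture hid the cap behind the gripper, so I judged its hold from the grip readings.

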